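# Dispense one embedding cassette and slide it into the free marking bay

## Task

On the bench stands a press-down dispenser for specimen cassettes with a long low tray in front of its magazine; the marking bay at one end of the tray already holds a cassette, the one at the other end is empty. Press the dispenser's plunger all the way down once and let it spring back, so that a single cassette comes out of the slot, then nudge that cassette sideways along the tray until it sits fully home against the end stop of the empty bay. Only touch and push: nothing is to be picked up, the remaining cassettes stay in the magazine, and the cassette already in its bay and the things standing about are left alone.

Things in the scene. Friction and masses are not known exactly. Their poses are not given: they have to be found in the camera images.
- dispenser: The dispenser, fixed to the bench (bare aluminium, grey plastic, black plunger cap). Origin on the bench top, below the middle of the outer front face of its magazine. Its -x is the way cassettes come out (roughly towards the robot), its y runs along the tray, z up. All mm offsets here are in this frame.
- mouth (a point): Middle of the tray floor before the exit slot (x = -26 mm, y = 0, 10 mm above the bench). The tray is a channel from the front lip at x = -46 mm to the rear rail at x = -6 mm (each 4 mm thick; the rail is open before the slot, y = -27 to 27 mm) and from the end stop at y = -106.5 mm to the one at +106.5 mm; lip and rail stand 4 mm above the tray floor, the end stops 8 mm.
- magazine_top (a point): Middle of the open top of the magazine, 54 mm above the bench: an upright shaft over x = 0 to 36 mm, y = -24 to 24 mm, with a 14 mm high exit slot at the foot of its front. Behind it stands the gear tower, x = 38 to 80 mm, y = -30 to 30 mm, its top 62 mm above the bench; the plunger's cap is above that.
- plunger_top (a point): Middle of the top face of the plunger's black mushroom cap (31 mm across, 12 mm thick), at x = 60 mm, y = 0 of the dispenser; 100 mm above the bench when up, 78 mm when fully down. Moves with the plunger.
- plunger (a joint): Plunger travel in m: 0 = up, grows as it is pressed straight down, 0.022 = hard stop. A spring resists with about 2 N (top) to 6 N (bottom) and lifts it within about 1 s when let go. A stepped gear drives the ejector blade forwards by twice the travel: the cassette is fully out in the tray only in the last 1.5 mm, and the next drops in place when the plunger is up again.
- cassette_1: The lowest cassette in the magazine, the one that comes out. White plastic, 28 (x) x 40 (y) x 10 (z) mm, 16 g, slotted top, a 4 mm bevel along the upper edge of its +y end; all cassettes are alike. Origin at the centre of its underside. Starts at x = 18 mm, y = 0, on a floor level with the tray; after the press lies at about x = -25 mm, its ends at y = -20 and 20 mm.
- cassette_2: The second cassette from below in the magazine, origin at the centre of its underside; drops by 10 mm to the magazine floor once the first is out and the plunger is up.
- cassette_3: The third cassette from below in the magazine; drops by 10 mm too.
- cassette_4: The top cassette in the magazine; drops by 10 mm too.
- cassette_done: The cassette that already lies in the taken bay, like the others; between it and a freshly ejected cassette the tray is free over about 45 mm.
- bay_free: The empty marking bay: a dark rubber inlay 30 x 40 mm, flush with the tray floor, at one end of the tray (x = -26 mm and y = +85 or -85 mm of the dispenser; the side varies). Origin at the middle of the inlay at tray level, axes parallel to the dispenser's. A cassette that touches this bay's end stop has its centre 1.5 mm beyond the inlay's middle, towards the stop.
- bay_taken: The same inlay at the other end of the tray, under the cassette that already lies there.
- marker: Bystander: a black-capped white marker pen, 138 mm long, 12 mm thick, lying on the bench; origin under its middle, long side along its y.
- vial: Bystander: a small white screw-capped vial, 35 mm across, 50 mm tall; origin at the centre of its underside.
- dish: Bystander: a shallow open petri dish, 72 mm across, 14 mm tall; origin at the centre of its underside.
- slip_box: Bystander: a small cover-slip carton, 50 x 110 x 36 mm; origin at the centre of its underside, long side along its y.

How it is judged (in metres and radians):
On the way, in this order (a step that is already met when the one before it is completed fails the run):
1. the plunger is pressed all the way down (value of joint plunger above 0.0205 m), for 0.05 s.
2. the plunger is back up and one cassette lies on the tray in front of the slot (value of joint plunger below 0.003 m and x of cassette_1 in the frame of dispenser between -0.036 and -0.0195 m and z of cassette_1 in the frame of dispenser below 0.013 m), for 0.1 s.
At the end, for the whole second after the job is handed in: The ejected cassette lies flat and at rest in the free bay: within 4.5 mm of its middle along the tray (at most 6 mm off the stop), 9 mm across, square within 0.15 rad; plunger up (3 mm); the other three stacked in the magazine, one place lower; the earlier cassette within 8 mm of its bay (x of cassette_1 in the frame of bay_free between -0.009 and 0.009 m and y of cassette_1 in the frame of bay_free between -0.0045 and 0.0045 m and z of cassette_1 in the frame of bay_free between -0.003 and 0.003 m and angle between the y axis of cassette_1 and the y axis of dispenser, either way round below 0.15 rad and angle between cassette_1's own z axis and vertical below 0.08 rad and linear speed of cassette_1 below 0.02 m/s and value of joint plunger below 0.003 m and x of cassette_2 in the frame of dispenser between 0.0113 and 0.0253 m and y of cassette_2 in the frame of dispenser between -0.006 and 0.006 m and z of cassette_2 in the frame of dispenser between 0.006 and 0.014 m and x of cassette_3 in the frame of dispenser between 0.0113 and 0.0253 m and y of cassette_3 in the frame of dispenser between -0.006 and 0.006 m and z of cassette_3 in the frame of dispenser between 0.016 and 0.024 m and x of cassette_4 in the frame of dispenser between 0.0113 and 0.0253 m and y of cassette_4 in the frame of dispenser between -0.006 and 0.006 m and z of cassette_4 in the frame of dispenser between 0.026 and 0.034 m and distance between cassette_done and bay_taken below 0.008 m); the robot touches nothing.
It fails at once if the ejected cassette is lifted, tipped or lands off the tray (z of cassette_1 in the frame of dispenser above 0.017 m or z of cassette_1 in the frame of dispenser below 0.005 m or angle between cassette_1's own z axis and vertical above 0.35 rad).
It fails at once if a second cassette is fed out, or the stack is pulled from the magazine (x of any of cassette_2, cassette_3, cassette_4 in the frame of dispenser below 0.008 m or z of cassette_2 in the frame of dispenser above 0.032 m or z of cassette_3 in the frame of dispenser above 0.042 m or z of cassette_4 in the frame of dispenser above 0.052 m).
It fails at once if the plunger is pressed again after the cassette has been moved aside (value of joint plunger above 0.01 m and (y of cassette_1 in the frame of dispenser above 0.015 m or y of cassette_1 in the frame of dispenser below -0.015 m)).
It fails at once if the cassette already in its bay is disturbed (distance of cassette_done from where it was at the start of the episode above 0.008 m).
It fails at once if a bystander is disturbed (distance of any of marker, vial, dish, slip_box from where it was at the start of the episode above 0.015 m).
It also fails if it takes over 48 s, if anything falls off the work surface, if the arm or the gripper's body presses on something with over 40 N, if the wrist force passes 120 N, or if a joint passes its speed limit or range.

## Robot

A 7-joint arm with a two-finger parallel gripper is mounted at the origin on a cart in front of the work surface, level with it; the furniture and walls round the work are solid. World frame = base frame: x ahead of the robot, y to its left, z up, the work surface at z = 0. Lengths are in mm, angles in degrees, forces in N, time in s.
With the tool pointing down it reaches from about 350 to 900 mm from the base axis. Payload 8.1 kg.
Tool frame: the origin (TCP) lies at the very end of the fingers, on their centre line; the grasp point (between the pads) lies robot.grip_depth behind it (robot.grip_depth is the distance from the TCP to the grasp point, in mm); z points along the fingers, y is the line along which they close (so a half turn about z gives the same grasp; the last joint's range is limited). The gripper opens to 85 mm and grips with 20 to 120 N. Pads are 22 mm wide; open, the fingers measure 114 mm over their backs; the gripper's body (76 mm by 85 mm) begins 54 mm behind the grasp point. The pads swing forward as they close: fully open they stand 13 mm farther back than shut.
Start: joints at [58.35, 24.895, 1.432, 90.138, -0.665, 64.973, -4.303], TCP at [271.72, -562.858, 231.323] pointing down, gripper open.
Joint ranges: [-149.89, 149.89], [-25.12, 119.58], [-72.63, 75.52], [4.76, 147.25], [-75.54, 255.54], [6.69, 114.76], [-157.13, 157.13]. Speed limits (degrees/s): [127.2, 127.2, 172.46, 172.46, 180, 180, 180].

## Interface

Orientations are given as a 3x3 rotation matrix whose columns are the frame's x, y, z axes.
In Python, from workcell import robot gives the robot as it stands.
- The arm moves only by the tool drive_tool, never from a script. Its argument "moves" is a list of rows, each a list of 6 numbers: the shift along the tool's x, y, z scaled (see below), then the turn, a rotation vector about the tool's x, y, z scaled (see below). A call has 1 to 8 rows; each row shifts and turns the commanded pose from where the row before left it, along the tool's axes as they then stand; what a row does not reach is not made up. The controller multiplies each number of a shift by 75 cm and each number of a turn by 180 degrees. A row lasts 1/12 s, in which the tool goes at most 41.7 mm and 7.16 degrees, less where a joint would pass 70% of its speed; a pose out of reach is approached as far as the arm can. A call with a number of a shift or a turn outside -1 to 1 is refused whole. A call with a gripper value outside its range is refused whole. "hand" is the gripper's target within -1 to 1 (fully open at 1, half-way at 0, shut at -1), set as the call begins (left out, the last holds). The fingers move at their own pace and stop on an object; "force" is the grip in N (left out, the last holds). Time passes only in rows, so rows that do not move let the fingers close. It gives the time, the measured TCP pose, the force, the opening and the grip force at its end, in the units of the state.
- robot.get_state(): the state, without advancing time (a new reading comes with each control period).
- robot.grab_frame(name): name is "side" or "top" or "wrist"; returns a dict with "img" (384x512x3 uint8, red, green, blue), "fx", "fy", "cx", "cy" (pixels), "k1" (the pictures are not rectified: a ray, as slopes to the right and down, at radius r is drawn at 1 + k1 r^2 times it, then the intrinsics apply), "pose" (4x4, takes a point from camera to world coordinates); the wrist camera has in their place "T_tool_cam" (4x4, takes a point from camera to tool coordinates, whose origin is the TCP and whose axes are the flange's). Camera axes: x right, y down, z forward; pixel columns grow to the right and rows downward; lengths in mm; the calibration is good to about 2 mm. A picture is of the moment at which its call begins: read the wrist's pose just before it. There is no depth.
- robot.hand_in(): hands the job in; it is judged then, once.
The state is a dict: "time": time; "joint_pos": joint angles; "qvel": joint speeds; "joint_efforts": joint torques, N m; "eef_pos": TCP position; "tool_rot": TCP orientation; "wrist_force": force on the tool from outside, world axes, zero at the start; "torque": the same for the moment, N m; "gripper_width": finger opening in mm; "gripper_force": force on a finger pad.
Only numpy, scipy, OpenCV 4.12 (cv2) and the standard library are available. Lean on these libraries where they do the work, as an engineer would, in place of code of your own. Each camera call takes 0.05 s, during which the arm holds its last target. There are 200 camera calls.

## Working session

There is one attempt and no reset: what is moved stays moved. The work goes in short steps, Python scripts to look and compute and a tool call to move; the robot and the scene stay as the last step left them, time stands still between calls to the robot, and variables do not carry over. Pictures are saved under pics/ and viewed, at most 10 in all, crops included, and the job is handed in when it is done.

Besides the shell and the picture viewer there is one more tool, called by a JSON object that holds its "name" and its "arguments", one argument or row to a line. drive_tool: Moves the arm, as the interface text tells. Its arguments: {"type":"object","properties":{"moves":{"type":"array"},"hand":{"type":"number"},"force":{"type":"number"}},"required":["moves"]}

```bash
mkdir -p pics
python3 - <<'E'
from workcell import robot
import cv2,numpy as np
s=robot.get_state();print(s['time'],s['eef_pos'],s['tool_rot'],s['gripper_width'],robot.grip_depth)
for n in('top','side'):
    f=robot.grab_frame(n);cv2.imwrite(f'pics/{n}0.png',f['img'][...,::-1]);print({k:v for k,v in f.items() if k!='img'})
E
```

```text
0.0 [ 271.46753426 -562.41993284  230.51749332] [[ 9.00579283e-01  4.34691045e-01 -8.06840692e-04]
 [ 4.34691768e-01 -9.00578317e-01  1.32748441e-03]
 [-1.49577645e-04 -1.54623197e-03 -9.99998793e-01]] 85.51748469327599 18.700000000000003
{'fx': 470.0641397507331, 'fy': 470.0641397507331, 'cx': 257.954191266371, 'cy': 196.35611005725013, 'k1': -0.12523653600332774, 'pose': array([[-1.22132109e-02, -9.89845579e-01,  1.41621214e-01,
         2.85014233e+02],
       [-9.99924683e-01,  1.22616085e-02, -5.30938037e-04,
        -5.33043469e+01],
       [-1.21095721e-03, -1.41617032e-01, -9.89920780e-01,
         1.61300223e+03],
       [ 0.00000000e+00,  0.00000000e+00,  0.00000000e+00,
         1.00000000e+00]])}
{'fx': 352.7479355999766, 'fy': 352.7479355999766, 'cx': 254.9893802673178, 'cy': 189.13488354457962, 'k1': 0.03228684072747885, 'pose': array([[-9.98896870e-01,  4.11345605e-02, -2.26492954e-02,
         5.05870698e+02],
       [ 4.43653818e-02,  6.68665398e-01, -7.42238707e-01,
         6.63770401e+02],
       [-1.53868629e-02, -7.42424766e-01, -6.69752724e-01,
         7.52141346e+02],
       [ 0.00000000e+00,  0.00000000e+00,  0.00000000e+00,
         1.00000000e+00]])}
```

View pics/top0.png

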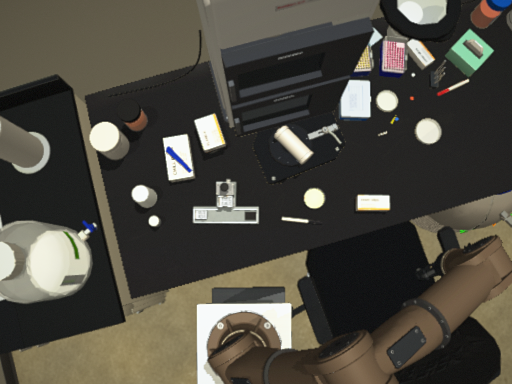

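View pics/side0.png

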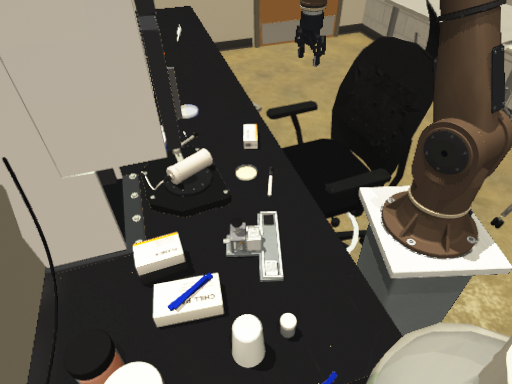

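Run:
```python
import cv2,numpy as np
a=cv2.imread('pics/top0.png')[172:232,180:270];b=cv2.imread('pics/side0.png')[200:290,210:300]
cv2.imwrite('pics/crop0.png',np.vstack([cv2.resize(a,(495,330),interpolation=2),cv2.resize(b,None,fx=3,fy=3,interpolation=2)[:, :].copy() if 0 else cv2.copyMakeBorder(cv2.resize(b,(270,270),interpolation=2),0,0,0,225,0)]))
```

```text
(no output)
```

View pics/crop0.png

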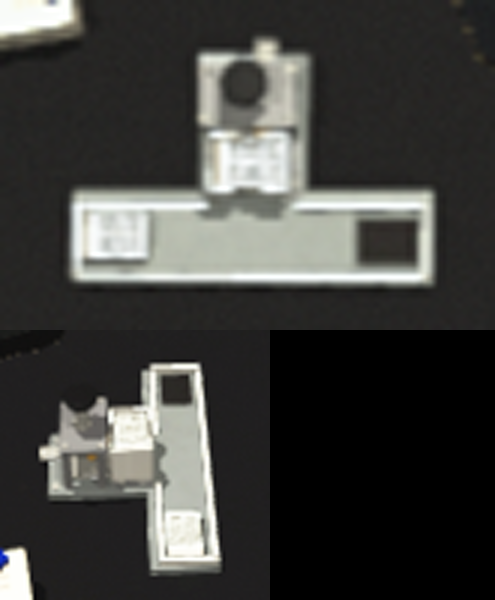

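```bash
cat > h.py <<'E'
import numpy as np, cv2
from workcell import robot
def ray(f,uv,pose=None):
    P=f['pose'] if pose is None else pose
    K=np.array([[f['fx'],0,f['cx']],[0,f['fy'],f['cy']],[0,0,1]])
    d=cv2.undistortPoints(np.array(uv,float).reshape(-1,1,2),K,np.array([f['k1'],0,0,0.]),).reshape(-1,2)
    d=np.c_[d,np.ones(len(d))]@P[:3,:3].T
    return P[:3,3],d
def hit(f,uv,z,pose=None):
    o,d=ray(f,uv,pose); return o+d*((np.atleast_1d(z)-o[2])/d[:,2])[:,None]
def wpose(s,f):
    T=np.eye(4);T[:3,:3]=s['tool_rot'];T[:3,3]=s['eef_pos'];return T@f['T_tool_cam']
E
python3 - <<'E'
from h import *
f=robot.grab_frame('top');np.set_printoptions(precision=1,suppress=True)
c=np.array([[72,190],[435,190],[434,284],[70,284],[243,84],[388,241],[117,236]])/5.5+[180-.4,172-.4]
p=hit(f,c,np.array([16,16,14,14,100,10,20]));print(p)
d=p[1]-p[0];e=p[2]-p[3];print(np.degrees(np.arctan2(-d[0]*-1,-d[1])),np.degrees(np.arctan2(e[0],-e[1])))
b=np.array([[154,221],[315,198],[283,219],[321,222],[373,203]]);print(hit(f,b,10))
s=robot.get_state();print(s['eef_pos'],s['wrist_force'])
E
```

```text
[[482.3 170.1  16. ]
 [479.6 -56.3  16. ]
 [421.2 -54.9  14. ]
 [423.7 171.3  14. ]
 [534.1  57.  100. ]
 [448.7 -26.6  10. ]
 [452.8 141.4  20. ]]
-0.6874716776746919 -0.6483769896697065
[[ 433.1  304.7   10. ]
 [ 506.2 -250.8   10. ]
 [ 435.  -138.9   10. ]
 [ 422.9 -269.1   10. ]
 [ 486.2 -452.3   10. ]]
[ 271.6 -562.5  230.7] [-1.1  0.1  0.2]
```

{"name": "drive_tool", "arguments": {
  "moves": [
    [0.036, -0.04, 0, 0, 0, 0],
    [0.036, -0.04, 0, 0, 0, 0],
    [0.036, -0.04, 0, 0, 0, 0],
    [0.036, -0.04, 0, 0, 0, 0],
    [0.036, -0.04, 0, 0, 0, 0],
    [0.036, -0.04, 0, 0, 0, 0],
    [0.036, -0.04, 0, 0, 0, 0],
    [0.036, -0.04, 0, 0, 0, 0]
  ],
  "hand": -1,
  "force": 40
}}

```text
time: 0.82
eef_pos: [361.8, -250.9, 231.3]
tool_rot: [[0.901, 0.435, -0.0], [0.435, -0.901, -0.0], [-0.0, 0.0, -1.0]]
wrist_force: [1.7, 0.2, 0.4]
gripper_width: -0.2
gripper_force: 0.0
```

{"name": "drive_tool", "arguments": {
  "moves": [
    [0.036, -0.04, 0, 0, 0, 0],
    [0.036, -0.04, 0, 0, 0, 0],
    [0.036, -0.04, 0, 0, 0, 0],
    [0.036, -0.04, 0, 0, 0, 0],
    [0.036, -0.04, 0, 0, 0, 0],
    [0.036, -0.04, 0, 0, 0, 0],
    [0.036, -0.04, 0, 0, 0, 0],
    [0.036, -0.04, 0, 0, 0, 0]
  ]
}}

```text
time: 1.48
eef_pos: [452.1, 59.1, 231.4]
tool_rot: [[0.901, 0.434, 0.0], [0.434, -0.901, -0.0], [0.0, 0.0, -1.0]]
wrist_force: [1.6, -1.1, 0.1]
gripper_width: 0.1
gripper_force: 0.0
```

{"name": "drive_tool", "arguments": {
  "moves": [
    [0, 0, 0, 0, 0, 0.0367],
    [0, 0, 0, 0, 0, 0.0367],
    [0, 0, 0, 0, 0, 0.0367],
    [0, 0, 0, 0, 0, 0.0367],
    [0, 0, 0, 0, 0, 0],
    [0, 0, 0, 0, 0, 0]
  ]
}}

```text
time: 1.98
eef_pos: [451.9, 57.2, 231.2]
tool_rot: [[1.0, -0.008, -0.0], [-0.008, -1.0, -0.0], [-0.0, 0.0, -1.0]]
wrist_force: [0.1, 0.1, -0.6]
gripper_width: 0.3
gripper_force: 0.0
```

Run:
```python
from h import *
s=robot.get_state();f=robot.grab_frame('wrist');print(s['time'],s['eef_pos'],s['tool_rot'],s['wrist_force'],s['gripper_width'],f['T_tool_cam']);cv2.imwrite('pics/w1.png',f['img'][...,::-1])
```

```text
1.9833 [451.94698067  57.22386615 231.19934617] [[ 9.99970121e-01 -7.72621978e-03 -2.50297145e-04]
 [-7.72626829e-03 -9.99970133e-01 -1.93439178e-04]
 [-2.48795116e-04  1.95367261e-04 -9.99999950e-01]] [ 0.13263681  0.08122449 -0.5602939 ] 0.25929625615052493 [[-8.78199845e-04 -9.58064709e-01 -2.86550591e-01  7.32234844e+01]
 [ 9.99999600e-01 -7.92823093e-04 -4.13971115e-04 -3.80137945e-01]
 [ 1.69427189e-04 -2.86550840e-01  9.58065022e-01 -1.42219643e+02]
 [ 0.00000000e+00  0.00000000e+00  0.00000000e+00  1.00000000e+00]]
```

View pics/w1.png

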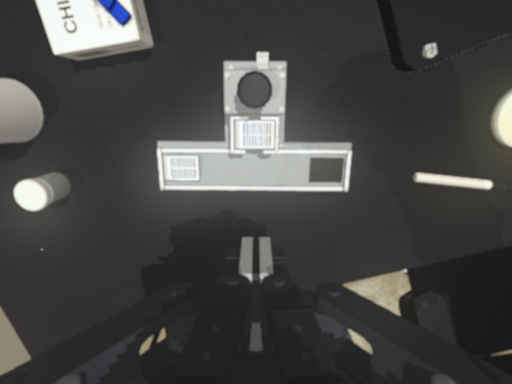

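Run:
```python
from h import *
np.set_printoptions(precision=1,suppress=True)
s=robot.get_state();f=robot.grab_frame('wrist');P=wpose(s,f)
print(hit(f,[[255,90],[157,142],[352,144],[349,191.5],[159,191],[326,169.5],[183,167],[246,250],[264,250]],[100,14,14,14,14,10,20,231,231],P))
```

```text
[[534.7  57.5 100. ]
 [482.5 169.6  14. ]
 [478.4 -52.6  14. ]
 [422.1 -53.6  14. ]
 [424.5 173.   14. ]
 [448.2 -25.6  10. ]
 [454.6 140.9  20. ]
 [454.3  62.4 231. ]
 [454.2  53.4 231. ]]
```

{"name": "drive_tool", "arguments": {
  "moves": [
    [0.037, 0, 0, 0, 0, 0],
    [0.037, 0, 0, 0, 0, 0],
    [0.037, 0, 0, 0, 0, 0],
    [0, 0, 0.04, 0, 0, 0],
    [0, 0, 0.04, 0, 0, 0],
    [0, 0, 0.04, 0, 0, 0],
    [0, 0, 0.03, 0, 0, 0],
    [0, 0, 0.0, 0, 0, 0]
  ]
}}

```text
time: 2.75
eef_pos: [532.4, 55.4, 114.5]
tool_rot: [[1.0, -0.009, -0.007], [-0.009, -1.0, -0.001], [-0.007, 0.001, -1.0]]
wrist_force: [-1.4, -0.3, -0.3]
gripper_width: 0.3
gripper_force: 0.0
```

{"name": "drive_tool", "arguments": {
  "moves": [
    [0, 0, 0.007, 0, 0, 0],
    [0, 0, 0.007, 0, 0, 0],
    [0, 0, 0.007, 0, 0, 0],
    [0, 0, 0.007, 0, 0, 0],
    [0, 0, 0.007, 0, 0, 0],
    [0, 0, 0.007, 0, 0, 0],
    [0, 0, 0.007, 0, 0, 0],
    [0, 0, 0.002, 0, 0, 0]
  ]
}}

```text
time: 3.42
eef_pos: [536.3, 56.4, 80.9]
tool_rot: [[1.0, -0.011, 0.002], [-0.011, -1.0, 0.0], [0.002, -0.0, -1.0]]
wrist_force: [1.0, -0.0, 6.6]
gripper_width: -0.2
gripper_force: 3.2
```

{"name": "drive_tool", "arguments": {
  "moves": [
    [0, 0, 0.003, 0, 0, 0],
    [0, 0, 0.002, 0, 0, 0],
    [0, 0, 0.001, 0, 0, 0],
    [0, 0, 0, 0, 0, 0],
    [0, 0, 0, 0, 0, 0]
  ]
}}

```text
time: 3.83
eef_pos: [536.4, 56.4, 78.1]
tool_rot: [[1.0, -0.011, 0.003], [-0.011, -1.0, -0.0], [0.003, 0.0, -1.0]]
wrist_force: [-4.6, -0.9, 20.5]
gripper_width: -0.1
gripper_force: 10.0
```

{"name": "drive_tool", "arguments": {
  "moves": [
    [0, 0, -0.013, 0, 0, 0],
    [0, 0, -0.013, 0, 0, 0],
    [0, 0, -0.013, 0, 0, 0],
    [0, 0, -0.04, 0, 0, 0],
    [0, 0, -0.04, 0, 0, 0],
    [0, 0, -0.02, 0, 0, 0],
    [-0.04, 0, -0.02, 0, 0, 0],
    [-0.04, 0, 0, 0, 0, 0]
  ]
}}

```text
time: 4.5
eef_pos: [477.0, 57.5, 198.4]
tool_rot: [[1.0, -0.012, 0.005], [-0.012, -1.0, 0.001], [0.005, -0.001, -1.0]]
wrist_force: [-0.7, 0.5, -0.2]
gripper_width: 0.1
gripper_force: 0.0
```

{"name": "drive_tool", "arguments": {
  "moves": [
    [-0.03, 0, 0, 0, 0, 0],
    [0, 0, 0, 0, 0, 0],
    [0, 0, 0, 0, 0, 0],
    [0, 0, 0, 0, 0, 0],
    [0, 0, 0, 0, 0, 0]
  ]
}}

```text
time: 4.92
eef_pos: [453.9, 57.2, 195.5]
tool_rot: [[1.0, -0.012, 0.001], [-0.012, -1.0, 0.0], [0.001, -0.0, -1.0]]
wrist_force: [0.1, -0.3, -0.4]
gripper_width: -0.2
gripper_force: 0.0
```

Run:
```python
from h import *
s=robot.get_state();f=robot.grab_frame('wrist');print(s['time'],s['eef_pos'],s['wrist_force']);cv2.imwrite('pics/w2.png',cv2.resize(f['img'][90:330,120:400,::-1],None,fx=2,fy=2,interpolation=2))
```

```text
4.9167 [453.86195675  57.2208689  195.5270535 ] [ 0.06544605 -0.27554568 -0.41628338]
```

View pics/w2.png

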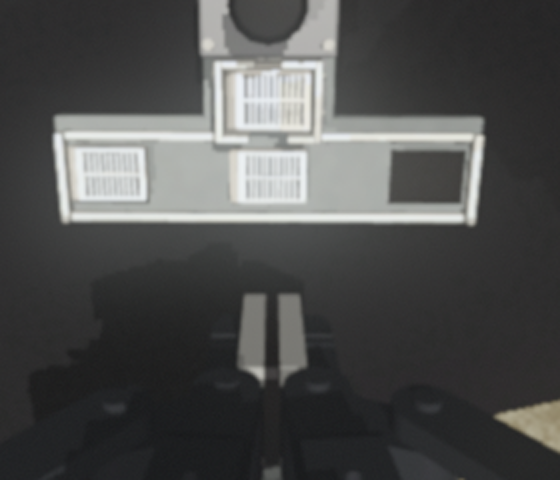

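Run:
```python
from h import *
np.set_printoptions(precision=1,suppress=True)
s=robot.get_state();f=robot.grab_frame('wrist');P=wpose(s,f)
c=np.array([[230,177],[307,177],[268,150],[268,204],[148,174],[427,177],[245,294],[300,294],[237,375],[305,375],[262,213],[110,174]])/2+[120,90]
print(hit(f,c,[16,20,20,20,20,10,195.5,195.5,215,215,14,20],P))
```

```text
[[450.2  79.6  16. ]
 [450.6  39.1  20. ]
 [465.2  59.3  20. ]
 [436.2  59.7  20. ]
 [453.3 121.9  20. ]
 [447.4 -25.9  10. ]
 [463.3  64.  195.5]
 [463.2  50.5 195.5]
 [452.6  65.3 215. ]
 [452.4  50.2 215. ]
 [429.5  63.   14. ]
 [453.5 141.6  20. ]]
```

{"name": "drive_tool", "arguments": {
  "moves": [
    [-0.006, -0.027, 0, 0, 0, 0],
    [0, -0.03, 0, 0, 0, 0],
    [0, 0, 0.05, 0, 0, 0],
    [0, 0, 0.05, 0, 0, 0],
    [0, 0, 0.05, 0, 0, 0],
    [0, 0, 0.05, 0, 0, 0],
    [0, 0, 0.01, 0, 0, 0],
    [0, 0, 0, 0, 0, 0]
  ]
}}

```text
time: 5.68
eef_pos: [447.3, 99.6, 35.8]
tool_rot: [[1.0, -0.011, -0.005], [-0.011, -1.0, -0.001], [-0.005, 0.001, -1.0]]
wrist_force: [0.5, 0.7, 0.8]
gripper_width: -0.3
gripper_force: 0.0
```

{"name": "drive_tool", "arguments": {
  "moves": [
    [0, 0, 0, 0, 0, 0],
    [0, 0, 0, 0, 0, 0],
    [0, 0, 0, 0, 0, 0]
  ]
}}

```text
time: 5.93
eef_pos: [450.4, 100.4, 39.7]
tool_rot: [[1.0, -0.012, 0.003], [-0.012, -1.0, 0.001], [0.003, -0.001, -1.0]]
wrist_force: [0.3, 0.7, -0.0]
gripper_width: 0.0
gripper_force: 0.0
```

{"name": "drive_tool", "arguments": {
  "moves": [
    [0, 0, 0.008, 0, 0, 0],
    [0, 0, 0.008, 0, 0, 0],
    [0, 0, 0.006, 0, 0, 0],
    [0, 0, 0.005, 0, 0, 0],
    [0, 0, 0.004, 0, 0, 0],
    [0, 0, 0.003, 0, 0, 0],
    [0, 0, 0.001, 0, 0, 0],
    [0, 0, 0, 0, 0, 0]
  ]
}}

```text
time: 6.6
eef_pos: [448.7, 100.0, 11.3]
tool_rot: [[1.0, -0.011, -0.001], [-0.011, -1.0, -0.0], [-0.001, 0.0, -1.0]]
wrist_force: [0.5, 0.4, -0.1]
gripper_width: 0.2
gripper_force: 0.0
```

{"name": "drive_tool", "arguments": {
  "moves": [
    [0, 0, 0, 0, 0, 0],
    [0, 0, 0, 0, 0, 0],
    [0, 0, 0, 0, 0, 0]
  ]
}}

```text
time: 6.85
eef_pos: [449.0, 100.0, 11.7]
tool_rot: [[1.0, -0.011, 0.0], [-0.011, -1.0, 0.0], [0.0, -0.0, -1.0]]
wrist_force: [-0.1, 0.1, -0.3]
gripper_width: 0.1
gripper_force: 0.0
```

{"name": "drive_tool", "arguments": {
  "moves": [
    [0, 0.002, -0.001, 0, 0, 0],
    [0, 0.003, 0, 0, 0, 0],
    [0, 0.003, 0, 0, 0, 0],
    [0, 0.003, 0, 0, 0, 0],
    [0, 0.003, 0, 0, 0, 0],
    [0, 0.003, 0, 0, 0, 0],
    [0, 0.003, 0, 0, 0, 0],
    [0, 0.003, 0, 0, 0, 0]
  ]
}}

```text
time: 7.52
eef_pos: [448.6, 82.5, 12.3]
tool_rot: [[1.0, -0.011, -0.0], [-0.011, -1.0, -0.0], [-0.0, 0.0, -1.0]]
wrist_force: [-0.2, 0.4, 0.5]
gripper_width: 0.2
gripper_force: 0.0
```

{"name": "drive_tool", "arguments": {
  "moves": [
    [0, 0.003, 0, 0, 0, 0],
    [0, 0.004, 0, 0, 0, 0],
    [0, 0.004, 0, 0, 0, 0],
    [0, 0.004, 0, 0, 0, 0],
    [0, 0.004, 0, 0, 0, 0],
    [0, 0.004, 0, 0, 0, 0],
    [0, 0.004, 0, 0, 0, 0],
    [0, 0.004, 0, 0, 0, 0]
  ]
}}

```text
time: 8.18
eef_pos: [448.4, 59.2, 12.3]
tool_rot: [[1.0, -0.012, 0.0], [-0.012, -1.0, -0.0], [0.0, 0.0, -1.0]]
wrist_force: [0.5, 0.6, 0.5]
gripper_width: -0.1
gripper_force: 0.0
```

{"name": "drive_tool", "arguments": {
  "moves": [
    [0, 0.004, 0, 0, 0, 0],
    [0, 0.004, 0, 0, 0, 0],
    [0, 0.004, 0, 0, 0, 0],
    [0, 0.004, 0, 0, 0, 0],
    [0, 0.004, 0, 0, 0, 0],
    [0, 0.004, 0, 0, 0, 0],
    [0, 0.004, 0, 0, 0, 0],
    [0, 0.004, 0, 0, 0, 0]
  ]
}}

```text
time: 8.85
eef_pos: [448.1, 35.2, 12.3]
tool_rot: [[1.0, -0.011, -0.0], [-0.011, -1.0, -0.0], [-0.0, 0.0, -1.0]]
wrist_force: [0.3, 0.2, -0.2]
gripper_width: 0.2
gripper_force: 0.0
```

Run:
```python
from h import *
s=robot.get_state();f=robot.grab_frame('wrist');print(s['time'],s['eef_pos'],s['wrist_force']);cv2.imwrite('pics/w3.png',f['img'][:,:,::-1])
```

```text
8.85 [448.08227819  35.18758795  12.29237604] [ 0.34758261  0.21424272 -0.1680641 ]
```

View pics/w3.png

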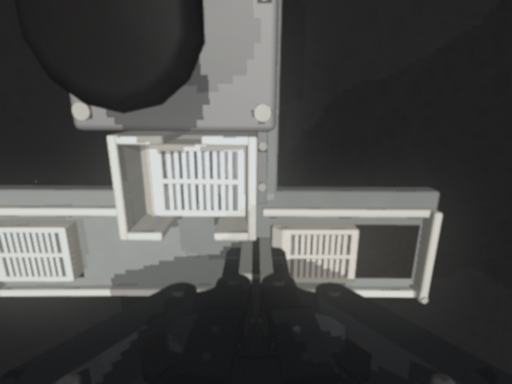

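{"name": "drive_tool", "arguments": {
  "moves": [
    [0, 0.004, 0, 0, 0, 0],
    [0, 0.004, 0, 0, 0, 0],
    [0, 0.004, 0, 0, 0, 0],
    [0, 0.004, 0, 0, 0, 0],
    [0, 0.004, 0, 0, 0, 0],
    [0, 0.004, 0, 0, 0, 0],
    [0, 0.004, 0, 0, 0, 0],
    [0, 0.003, 0, 0, 0, 0]
  ]
}}

```text
time: 9.57
eef_pos: [447.8, 11.8, 12.3]
tool_rot: [[1.0, -0.012, -0.0], [-0.012, -1.0, -0.0], [-0.0, 0.0, -1.0]]
wrist_force: [0.4, 0.9, 0.1]
gripper_width: 0.1
gripper_force: 0.1
```

{"name": "drive_tool", "arguments": {
  "moves": [
    [0, 0.003, 0, 0, 0, 0],
    [0, 0.002, 0, 0, 0, 0],
    [0, 0.002, 0, 0, 0, 0],
    [0, 0.002, 0, 0, 0, 0],
    [0, 0.002, 0, 0, 0, 0],
    [0, 0.001, 0, 0, 0, 0],
    [0, 0.001, 0, 0, 0, 0],
    [0, 0, 0, 0, 0, 0]
  ]
}}

```text
time: 10.23
eef_pos: [447.7, 2.3, 12.3]
tool_rot: [[1.0, -0.012, -0.0], [-0.012, -1.0, -0.0], [-0.0, 0.0, -1.0]]
wrist_force: [0.5, 0.3, 0.1]
gripper_width: 0.3
gripper_force: 0.0
```

{"name": "drive_tool", "arguments": {
  "moves": [
    [0, 0.001, 0, 0, 0, 0],
    [0, 0.001, 0, 0, 0, 0],
    [0, 0.001, 0, 0, 0, 0],
    [0, 0, 0, 0, 0, 0],
    [0, 0, 0, 0, 0, 0]
  ]
}}

```text
time: 10.65
eef_pos: [447.9, 0.6, 12.4]
tool_rot: [[1.0, -0.011, 0.0], [-0.011, -1.0, 0.0], [0.0, -0.0, -1.0]]
wrist_force: [0.2, 1.3, -0.1]
gripper_width: -0.4
gripper_force: 0.9
```

{"name": "drive_tool", "arguments": {
  "moves": [
    [0, 0.001, 0, 0, 0, 0],
    [0, 0.001, 0, 0, 0, 0],
    [0, 0, 0, 0, 0, 0],
    [0, 0, 0, 0, 0, 0]
  ]
}}

```text
time: 10.98
eef_pos: [448.0, 0.2, 12.4]
tool_rot: [[1.0, -0.01, 0.001], [-0.01, -1.0, 0.002], [0.001, -0.002, -1.0]]
wrist_force: [0.3, 6.6, 0.7]
gripper_width: -0.4
gripper_force: 3.4
```

Firm against the stop (6.6 N). Back off, lift, and look.

{"name": "drive_tool", "arguments": {
  "moves": [
    [0, -0.003, 0, 0, 0, 0],
    [0, -0.005, 0, 0, 0, 0],
    [0, -0.006, 0, 0, 0, 0],
    [0, 0, 0, 0, 0, 0],
    [0, 0, -0.02, 0, 0, 0],
    [0, 0, -0.04, 0, 0, 0],
    [0, 0, -0.05, 0, 0, 0],
    [0, 0, -0.05, 0, 0, 0]
  ]
}}

```text
time: 11.65
eef_pos: [446.7, 9.2, 133.2]
tool_rot: [[1.0, -0.011, -0.003], [-0.011, -1.0, 0.0], [-0.003, -0.0, -1.0]]
wrist_force: [0.7, -1.1, 0.0]
gripper_width: 0.0
gripper_force: 0.0
```

{"name": "drive_tool", "arguments": {
  "moves": [
    [0, 0, -0.05, 0, 0, 0],
    [0, 0, -0.03, 0, 0, 0],
    [0, 0, 0, 0, 0, 0],
    [0, 0, 0, 0, 0, 0],
    [0, 0, 0, 0, 0, 0],
    [0, 0, 0, 0, 0, 0]
  ]
}}

```text
time: 12.15
eef_pos: [446.8, 9.0, 191.1]
tool_rot: [[1.0, -0.012, -0.002], [-0.012, -1.0, -0.0], [-0.002, 0.0, -1.0]]
wrist_force: [-0.2, -0.2, -0.2]
gripper_width: 0.4
gripper_force: 0.0
```

Run:
```python
from h import *
s=robot.get_state();f=robot.grab_frame('wrist');print(s['time'],s['eef_pos'],s['wrist_force']);cv2.imwrite('pics/w4.png',f['img'][:,:,::-1])
```

```text
12.15 [446.84509504   9.00420814 191.06886282] [-0.22621564 -0.24657866 -0.21226168]
```

View pics/w4.png

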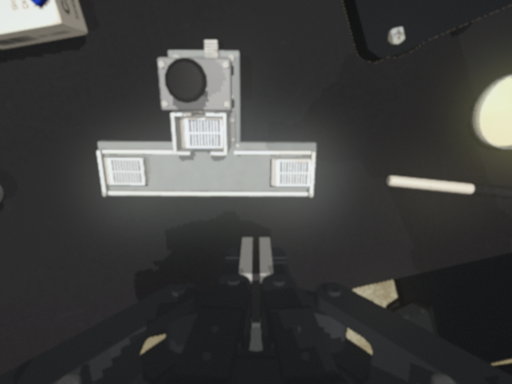

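The cassette sits square against the right-hand stop (about 272–313, 172), the earlier one is still in its bay (127, 171), and the magazine is intact.

```bash
python3 -c "
from workcell import robot
print(robot.hand_in())"
```

```text
the job is handed in; nothing more can be done
None
```

I pressed the plunger once to its stop, one cassette came out, and I pushed it against the end stop of the empty bay. The last picture shows it square there and the other cassettes in place. The job is handed in, but no verdict came back.

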